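# Set and lock the sliding stop of a registration board

## Robot

A 7-joint arm with a two-finger parallel gripper is mounted at the origin on the work surface; the furniture and walls round the work are solid. World frame = base frame: x ahead of the robot, y to its left, z up, the work surface at z = 0. Lengths are in m, angles in rad, forces in N, time in s.
With the tool pointing down it reaches from about 0.4 to 0.85 m from the base axis. Payload 4.4 kg.
Tool frame: the origin (TCP) lies at the very end of the fingers, on their centre line; the grasp point (between the pads) lies ctrl.grip_depth behind it (ctrl.grip_depth is the distance from the TCP to the grasp point, in m); z points along the fingers, y is the line along which they close (so a half turn about z gives the same grasp; the last joint's range is limited). The gripper opens to 94 mm and grips with 3 to 60 N. Pads are 16 mm wide; open, the fingers measure 119 mm over their backs; the gripper's body (75 mm by 177 mm) begins 78 mm behind the grasp point.
Start: joints at [-1.174, 0.628, 0.038, 1.517, -0.027, 0.996, -0.02], TCP at [0.29, 0.582, 0.205] pointing down, gripper open.
Joint ranges: [-3.06, 3.06], [-0.37, 2.12], [-1.25, 1.32], [0.18, 2.47], [-1.1, 4.24], [0.23, 1.98], [-2.94, 2.94]. Speed limits (rad/s): [2.57, 2.57, 3.14, 3.14, 3.14, 3.14, 3.14].

## Interface

Orientations are given as a 3x3 rotation matrix whose columns are the frame's x, y, z axes.
In Python, from workcell import ctrl gives the robot as it stands. The module is installed in compiled form; this text tells all that it offers.
- The arm moves only by the tool play_rows, never from a script. Its argument "steps" is a list of rows, each a list of 3 entries, a list of its own where there are three numbers: the opening, from 0 (shut) to 1 (fully open), then the shift along the tool's x, y, z in m, then the turn about the tool's z in degrees. In form: [[gripper, [tx, ty, tz], yaw], ...]. A call has 1 to 8 rows; each row is the pose to reach, as a shift and turn from the pose commanded when the call began, along the tool's axes at that moment; what a row does not reach only later rows make up. A row lasts 1/12 s, in which the tool goes at most 41.7 mm and 7.16 degrees, less where a joint would pass 70% of its speed; a pose out of reach is approached as far as the arm can. A call with a gripper value outside its range is refused whole. The fingers move at their own pace and stop on an object; "grip_force" is the grip in N (left out, the last holds). Time passes only in rows, so rows that repeat a pose let the fingers close. It gives the time, the measured TCP pose, the force, the opening and the grip force at its end, in the units of the state.
- ctrl.state(): the state, without advancing time (a new reading comes with each control period).
- ctrl.grab_frame(name): name is "side" or "top" or "wrist"; returns the picture (384x512x3 uint8, red, green, blue); there is no depth.
- ctrl.camera_model(name): a dict with "fx", "fy", "cx", "cy" (pixels), "D" ([k1, k2, p1, p2, k3] as OpenCV has them; the pictures are not rectified), "world_to_cam" (4x4, takes a point from world to camera coordinates). Camera axes: x right, y up, looking along -z (the intrinsics and any distortion apply to the point x, -y, -z); pixel columns grow to the right and rows downward; lengths in m; the calibration is good to about 2 mm. A picture is of the moment at which its call begins: read the wrist's pose just before it. camera_model takes no time and is no camera call; for the wrist camera it gives the pose at the moment of the call.
- ctrl.close_job(): hands the job in; it is judged then, once.
Trained networks look in the newest picture that a camera, given by its name, has taken for a name from the list of things; names that differ only in an ending like _2 or _b are one class to them, and where a whole thing is asked for, a point or a joint stands for the part that bears it (a point fixed in the world has none). Each returns a list of dicts, best first, with "score" (0 to 1); they miss things now and then, are a little off and sometimes report something else, mostly with a low value. They report only what shows in the picture. A call takes as long as a camera call.
- ctrl.look_for(camera, thing): "position" ([x, y, z] in m, in the coordinates of the camera as it stood for that picture, good to about 4 mm: the middle of the surface that is visible of it).
- ctrl.cut_out(camera, thing): "mask" (384x512 bool, what is visible of it).
- ctrl.spot_point(camera, thing): "position" ([x, y, z] in m, in the coordinates of the camera as it stood for that picture, good to about 4 mm: a listed point, or the origin of a listed thing).
The state is a dict: "time": time; "joint_positions": joint angles; "qd": joint speeds; "joint_torque": joint torques, N m; "tcp_pos": TCP position; "orientation": TCP orientation; "ft_force": force on the tool from outside, world axes, zero at the start; "ft_torque": the same for the moment, N m; "width": finger opening in m; "grasp_force": force on a finger pad.
Only numpy, scipy, OpenCV 4.12 (cv2) and the standard library are available. Lean on these libraries where they do the work, as an engineer would, in place of code of your own. Each camera call takes 0.05 s, during which the arm holds its last target. There are 200 camera calls.

## Task

On the plywood registration board, push the grey sliding stop along its rail until it clicks into the notch of the steel click plate clamped on the rail, without running past it. Only then press the steel lock pin on top of the stop fully down. Use the fingertips only: do not take the stop between the fingers, leave the pin alone until the stop has clicked in, and leave the lino block, the gouge and the wooden rubbing disc where they are.

Things in the scene. Friction and masses are not known exactly. Their poses are not given: they have to be found in the camera images.
- board: Plywood board fixed to the worktable, 200 (x) x 400 (y) x 12 mm, top at z = 0.012. Origin: centre of the underside; x points roughly away from the robot, y to its left. An aluminium rail, 24 mm wide, runs along y at board x = +60 mm, top at z = 0.024, with dark end stops (to z = 0.036) at y = -175 and +175 mm. A 10 mm high wooden fence stands along the left edge. Place and yaw vary.
- carriage (a joint): Travel of the grey sliding stop along the rail in m: 0 at the right end (board y = -130 mm), grows toward board +y, to 0.26. Starts at 0 to 0.06. Friction 1 N. A sprung ball under it must climb the click plate's near rib, from about 15 mm before the notch: a peak of 5 to 6 N; it eases after that, and 5 mm before the notch the push drops away and the stop jumps in by itself; about 15 N would force it past the far rib.
- carriage_mid (a point): Point inside the grey sliding stop, on its middle line, 13 mm below its flat top, z = 0.053. The stop is 48 mm (across the rail) x 60 mm (along it), top at z = 0.066; it straddles the rail like a bridge, open below z = 0.040 between its side skirts. A thin steel blade reaches 34 mm from it toward the robot, low over the board. Axes as the board's.
- push_face (a point): Centre of the stop's upright end face that looks to board -y (the face to push on, toward +y), z = 0.053. The solid face is 48 mm wide and spans z = 0.040 to 0.066.
- notch (a point): Middle of the notch, between the two cross ribs (4 and 6.5 mm high) on the steel click plate, a 34 x 44 mm saddle clamped over the rail; z = 0.028. Where it is clamped varies: 70 to 200 mm of travel from the stop's start, toward board +y. Axes as the board's. The stop is clicked in when carriage_mid is straight above this point; it then covers the plate.
- lock_pin (a joint): Depth of the lock pin in m: 0 up, 0.009 fully down (a hard stop). It starts up, takes about 4 N to press and stays where it is left.
- pin_top (a point): Centre of the top of the lock pin's round flat head, 26 mm in diameter and 6 mm thick, above the middle of the sliding stop; z = 0.082 when up, 0.073 when fully down.
- lino_block: Loose mounted lino block, 60 x 75 x 20 mm, lying on the left front part of the board. Origin: centre of its underside. To be left alone.
- gouge: Loose lino gouge with a pear-shaped wooden handle, 96 x 30 x 27 mm, lying on the front part of the board. Origin: centre of its underside. To be left alone.
- baren: Loose wooden rubbing disc with a knob, 108 mm in diameter, 48 mm high, on the table beyond the board's left end. Origin: centre of its underside. To be left alone.

How it is judged:
By the outcome, as a careful person would: the job done as asked, in the order asked, and still so for the second after the job is handed in, with the robot touching nothing.
It also fails if it takes over 48 s, if anything falls off the work surface, if the arm or the gripper's body presses on something with over 40 N, if the wrist force passes 120 N, or if a joint passes its speed limit or range.

## Working session

There is one attempt and no reset: what is moved stays moved. The work goes in short steps, Python scripts to look and compute and a tool call to move; the robot and the scene stay as the last step left them, time stands still between calls to the robot, and variables do not carry over. Pictures are saved under pics/ and viewed, at most 10 in all, crops included, and the job is handed in when it is done.

Besides the shell and the picture viewer there is one more tool, called after "Request:" as name(argument=value, ...) on one line, values as JSON. play_rows: Moves the arm, as the interface text tells. Its arguments: {"type":"object","properties":{"steps":{"type":"array","items":{"type":"array"}},"grip_force":{"type":"number"}},"required":["steps"]}

```bash
mkdir -p pics
cat > h.py <<'E'
import numpy as np, cv2
from workcell import ctrl
def w(cam,p):
    T=np.linalg.inv(np.array(ctrl.camera_model(cam)["world_to_cam"])); return (T@np.r_[p,1])[:3]
def proj(cam,P):
    m=ctrl.camera_model(cam); c=(np.array(m["world_to_cam"])@np.r_[P,1])[:3]*[1,-1,-1]
    K=np.array([[m["fx"],0,m["cx"]],[0,m["fy"],m["cy"]],[0,0,1]])
    return cv2.projectPoints(c.reshape(1,3),np.zeros(3),np.zeros(3),K,np.array(m["D"]))[0].ravel()
def ray(cam,uv,z):
    m=ctrl.camera_model(cam)
    K=np.array([[m["fx"],0,m["cx"]],[0,m["fy"],m["cy"]],[0,0,1]])
    x,y=cv2.undistortPoints(np.array([[uv]],float),K,np.array(m["D"])).ravel()
    T=np.linalg.inv(np.array(m["world_to_cam"])); d=T[:3,:3]@[x,-y,-1]; o=T[:3,3]
    return o+d*(z-o[2])/d[2]
def save(cam,n):
    cv2.imwrite(f"pics/{n}.png",ctrl.grab_frame(cam)[:,:,::-1])
E
python3 - <<'E'
from h import *
np.set_printoptions(precision=4,suppress=True)
s=ctrl.state(); print(s["time"],s["tcp_pos"],s["orientation"],ctrl.grip_depth)
for c in ["top","side"]:
    save(c,c+"0")
    for t in ["board","carriage_mid","push_face","notch","pin_top","lino_block","gouge","baren"]:
        for r in ctrl.spot_point(c,t)[:2]: print(c,t,round(r["score"],2),w(c,r["position"]),proj(c,w(c,r["position"])))
print(ctrl.state()["time"])
a=cv2.imread("pics/top0.png");b=cv2.imread("pics/side0.png")
E
```

```text
0.0 [0.2899 0.5811 0.2046] [[-0.8948  0.4464 -0.0008]
 [ 0.4464  0.8948 -0.0017]
 [-0.     -0.0018 -1.    ]] 0.0188
top board 0.88 [ 0.4761 -0.0284 -0.0006] [321.1483 217.9559]
top board 0.59 [ 0.5228 -0.1152  0.082 ] [360.9152 196.1149]
top carriage_mid 0.79 [ 0.5251 -0.1182  0.0519] [359.1582 196.2741]
top push_face 0.88 [ 0.5258 -0.1432  0.0532] [369.1301 195.6299]
top notch 0.62 [ 0.5336 -0.0291  0.0271] [321.9988 194.9152]
top pin_top 0.45 [ 0.5273 -0.1158  0.0858] [361.4663 194.0849]
top lino_block 0.92 [0.4245 0.1075 0.0099] [269.5367 239.6863]
top gouge 0.52 [ 0.4095 -0.0954  0.0101] [348.7623 242.8572]
top baren 0.86 [ 0.4358  0.251  -0.0003] [213.9078 236.827 ]
side board 0.97 [ 0.4774 -0.0201  0.0024] [269.6212 252.1679]
side board 0.51 [ 0.5375 -0.0176  0.0262] [297.5352 237.0154]
side carriage_mid 0.93 [ 0.5282 -0.1104  0.0534] [311.8965 258.979 ]
side push_face 0.66 [ 0.5296 -0.1437  0.0481] [319.763  273.9136]
side notch 0.87 [ 0.534  -0.0171  0.0314] [295.9643 235.2348]
side pin_top 0.6 [ 0.5288 -0.1157  0.0808] [314.5898 249.5268]
side lino_block 0.81 [0.4203 0.1127 0.0146] [228.0899 214.0237]
side gouge 0.55 [ 0.4116 -0.0941  0.0149] [247.2375 281.0676]
side baren 0.66 [0.4345 0.2548 0.0003] [222.2982 185.517 ]
side baren 0.52 [ 0.5272 -0.1141  0.081 ] [313.3896 248.9967]
0.9
```

View pics/top0.png

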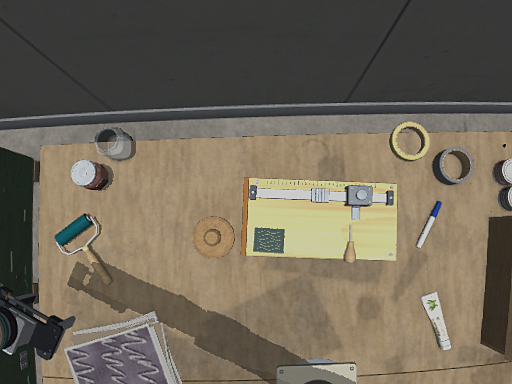

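View pics/side0.png

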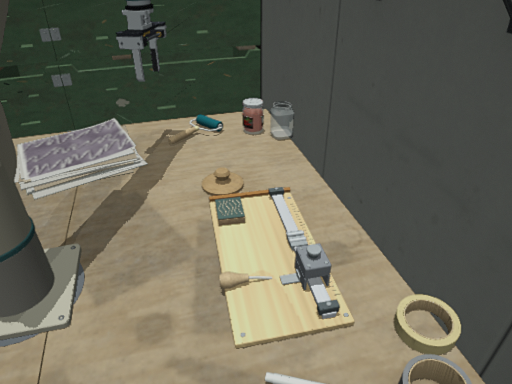

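Both views agree with the networks: in the top view the stop is at about (360,196), the click plate at (320,195), and the rail end stops at (253,191) and (390,198). The gouge (350,245) and blade (355,213) are in front. Next, the rail direction and the pre-push pose.

```bash
cat >> h.py <<'E'
def rel(P,yaw=None):
    s=ctrl.state(); R=np.array(s["orientation"]); return R.T@(np.array(P)-s["tcp_pos"])
E
python3 - <<'E'
from h import *
np.set_printoptions(precision=4,suppress=True)
a=ray("top",(253,191.5),.036);b=ray("top",(390,198),.036);print(a,b)
d=(a-b)/np.linalg.norm(a-b);print("rail",d,np.degrees(np.arctan2(-d[0],d[1])))
# board top edges in top image: corners
for uv in [(247,178),(397,183),(397,260),(247,256)]: print(ray("top",uv,.012))
mid=np.array([.5266,-.1143,.053]); print("face",mid-.03*d)
print("notch mid s",(np.array([.5338,-.0231,0])-mid)@d)
T=mid-d*(.03+.0125+.022);T[2]=.11
print(T,rel(T))
s=ctrl.state();R=np.array(s["orientation"])
print("yaw tool y vs rail deg",np.degrees(np.arctan2(R[1,1],R[0,1])),np.degrees(np.arctan2(d[1],d[0])))
E
```

```text
[0.5468 0.1456 0.036 ] [ 0.5195 -0.2015  0.036 ]
rail [0.0784 0.9969 0.    ] -4.4963403384073874
[0.5848 0.1607 0.012 ]
[ 0.56   -0.2306  0.012 ]
[ 0.3606 -0.2192  0.012 ]
[0.3848 0.1662 0.012 ]
face [ 0.5242 -0.1442  0.053 ]
notch mid s 0.09148376471246095
[ 0.5215 -0.1786  0.11  ] [-0.5465 -0.5769  0.0954]
yaw tool y vs rail deg 63.48065759288254 85.50365966159261
```

Request:
play_rows(steps=[[0, [-0.547, -0.577, 0.04], -22.5], [0, [-0.547, -0.577, 0.04], -22.5], [0, [-0.547, -0.577, 0.04], -22.5], [0, [-0.547, -0.577, 0.04], -22.5], [0, [-0.547, -0.577, 0.04], -22.5], [0, [-0.547, -0.577, 0.04], -22.5], [0, [-0.547, -0.577, 0.04], -22.5], [0, [-0.547, -0.577, 0.04], -22.5]])

```text
time: 1.57
tcp_pos: [0.3876, 0.2613, 0.1889]
orientation: [[-0.998, 0.07, 0.001], [0.07, 0.998, 0.0], [-0.001, 0.0, -1.0]]
ft_force: [1.0, -0.3, 0.7]
width: 0.0443
grasp_force: 0.0
```

Run:
```python
from h import *
np.set_printoptions(precision=4,suppress=True)
s=ctrl.state();print(s["tcp_pos"],s["orientation"],rel([.5215,-.179,.14]))
```

```text
[0.3876 0.2613 0.1889] [[-0.9976  0.07    0.0007]
 [ 0.07    0.9976  0.0004]
 [-0.0006  0.0005 -1.    ]] [-0.1643 -0.4299  0.0488]
```

Request:
play_rows(steps=[[0, [-0.16, -0.42, 0.04], 0], [0, [-0.16, -0.42, 0.04], 0], [0, [-0.16, -0.42, 0.04], 0], [0, [-0.16, -0.42, 0.04], 0], [0, [-0.16, -0.42, 0.04], 0], [0, [-0.16, -0.42, 0.04], 0], [0, [-0.16, -0.42, 0.04], 0], [0, [-0.16, -0.42, 0.04], 0]])

```text
time: 2.23
tcp_pos: [0.4839, -0.0567, 0.1593]
orientation: [[-0.998, 0.07, 0.001], [0.07, 0.998, 0.0], [-0.001, 0.0, -1.0]]
ft_force: [0.5, 0.2, -0.4]
width: 0.0003
grasp_force: 0.0
```

Request:
play_rows(steps=[[0, [-0.025, -0.09, 0.0], 0], [0, [-0.025, -0.09, 0.0], 0], [0, [-0.025, -0.09, 0.0], 0], [0, [-0.025, -0.09, 0.0], 0], [0, [-0.025, -0.09, 0.0], 0]])

```text
time: 2.65
tcp_pos: [0.5018, -0.1458, 0.159]
orientation: [[-0.997, 0.071, -0.0], [0.071, 0.997, 0.001], [0.0, 0.001, -1.0]]
ft_force: [0.2, 1.2, -0.8]
width: 0.0005
grasp_force: 0.0
```

Run:
```python
from h import *
np.set_printoptions(precision=4,suppress=True)
s=ctrl.state();print(s["tcp_pos"],s["orientation"],rel([.5215,-.179,.11]),s["width"])
save("wrist","w1")
for t in ["carriage_mid","push_face","notch","pin_top"]:
    for r in ctrl.spot_point("wrist",t)[:1]: P=w("wrist",r["position"]);print(t,round(r["score"],2),P,proj("wrist",P))
print(ctrl.state()["time"])
```

```text
[ 0.5018 -0.1458  0.159 ] [[-0.9975  0.0713 -0.0004]
 [ 0.0713  0.9975  0.0008]
 [ 0.0004  0.0008 -1.    ]] [-0.022  -0.0318  0.049 ] 0.0005042612425737388
carriage_mid 0.79 [ 0.5274 -0.1182  0.0551] [286.1277 215.4862]
notch 0.67 [ 0.5395 -0.0199  0.0293] [376.6907 212.0238]
pin_top 0.82 [ 0.5286 -0.113   0.0849] [295.6337 227.1798]
2.9
```

View pics/w1.png

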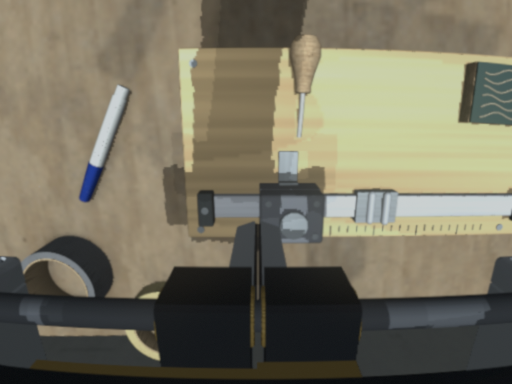

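Request:
play_rows(steps=[[0, [-0.023, -0.034, 0.03], 0], [0, [-0.023, -0.034, 0.05], 0], [0, [-0.023, -0.034, 0.05], 0], [0, [-0.023, -0.034, 0.05], 0]])

```text
time: 3.23
tcp_pos: [0.5214, -0.1803, 0.1083]
orientation: [[-0.998, 0.069, -0.003], [0.069, 0.998, 0.001], [0.003, 0.001, -1.0]]
ft_force: [-0.4, -0.1, 0.6]
width: 0.0006
grasp_force: 0.0
```

Run:
```python
from h import *
np.set_printoptions(precision=4,suppress=True)
s=ctrl.state();print(s["tcp_pos"],s["time"])
save("wrist","w2")
for t in ["carriage_mid","push_face","notch","pin_top"]:
    for r in ctrl.spot_point("wrist",t)[:1]: P=w("wrist",r["position"]);print(t,round(r["score"],2),P,proj("wrist",P))
```

```text
[ 0.5214 -0.1803  0.1083] 3.2333
carriage_mid 0.73 [ 0.5295 -0.1211  0.0576] [333.2787 211.3655]
push_face 0.59 [ 0.5252 -0.145   0.0527] [302.3493 205.6156]
notch 0.7 [ 0.5375 -0.0269  0.0358] [433.292  203.9251]
pin_top 0.61 [ 0.5304 -0.1176  0.0872] [348.9933 224.3489]
```

Wrist view: rail level in the picture (end stop at (206,208), click plate at (377,207)), so the tool's y is in line with the rail; the stop at (290,210) is ahead of the fingers. Lowering behind the face.

Request:
play_rows(steps=[[0, [-0.001, 0, 0.03], 0], [0, [-0.001, 0, 0.06], 0], [0, [-0.001, 0, 0.06], 0], [0, [-0.001, 0, 0.06], 0]])

```text
time: 3.82
tcp_pos: [0.5228, -0.181, 0.049]
orientation: [[-0.998, 0.07, -0.002], [0.069, 0.998, 0.001], [0.002, 0.001, -1.0]]
ft_force: [0.8, 0.6, 0.6]
width: 0.0005
grasp_force: 0.0
```

Request:
play_rows(steps=[[0, [0, 0.005, 0], 0], [0, [0, 0.01, 0], 0], [0, [0, 0.015, 0], 0], [0, [0, 0.018, 0], 0], [0, [0, 0.021, 0], 0], [0, [0, 0.024, 0], 0]])

```text
time: 4.32
tcp_pos: [0.5257, -0.1575, 0.0497]
orientation: [[-0.998, 0.07, 0.001], [0.07, 0.998, -0.0], [-0.001, -0.0, -1.0]]
ft_force: [0.2, -1.6, 0.7]
width: 0.0003
grasp_force: 0.6
```

Request:
play_rows(steps=[[0, [0, 0.004, 0], 0], [0, [0, 0.009, 0], 0], [0, [0, 0.015, 0], 0], [0, [0, 0.021, 0], 0], [0, [0, 0.027, 0], 0], [0, [0, 0.033, 0], 0], [0, [0, 0.038, 0], 0], [0, [0, 0.041, 0], 0]])

```text
time: 4.98
tcp_pos: [0.5283, -0.1157, 0.0491]
orientation: [[-0.998, 0.069, 0.0], [0.069, 0.998, 0.0], [0.0, 0.0, -1.0]]
ft_force: [-0.5, -0.8, 1.0]
width: 0.0007
grasp_force: 0.6
```

Run:
```python
from h import *
np.set_printoptions(precision=4,suppress=True)
s=ctrl.state();print(s["tcp_pos"],s["ft_force"],s["time"])
save("wrist","w3")
for c in ["wrist","top","side"]:
  if c!="wrist": ctrl.grab_frame(c)
  for t in ["carriage_mid","push_face","notch","pin_top"]:
    for r in ctrl.spot_point(c,t)[:1]: P=w(c,r["position"]);print(c,t,round(r["score"],2),P,proj(c,P))
```

```text
[ 0.5283 -0.1157  0.0491] [-0.4749 -0.8246  0.9537] 4.9833
wrist carriage_mid 0.75 [ 0.5303 -0.0787  0.0549] [319.6518 236.8633]
wrist push_face 0.74 [ 0.5308 -0.1058  0.0501] [275.3803 237.9222]
wrist notch 0.58 [ 0.5338 -0.0252  0.0343] [393.4275 224.3641]
wrist pin_top 0.9 [ 0.5281 -0.076   0.0821] [336.8967 253.1801]
top carriage_mid 0.53 [ 0.5271 -0.0751  0.0536] [342.1058 195.9219]
top push_face 0.56 [ 0.53   -0.1006  0.0554] [352.3782 194.3881]
top notch 0.53 [ 0.5339 -0.0301  0.0285] [322.4767 194.7201]
top pin_top 0.62 [0.4252 0.1087 0.0095] [269.0625 239.4301]
side carriage_mid 0.76 [ 0.5309 -0.0713  0.0539] [305.2711 244.4386]
side push_face 0.56 [ 0.533  -0.1007  0.0494] [312.1077 256.4657]
side notch 0.45 [ 0.5356 -0.0182  0.0265] [296.799  237.2396]
side pin_top 0.47 [ 0.5286 -0.0728  0.0815] [305.3839 233.9039]
```

View pics/w3.png

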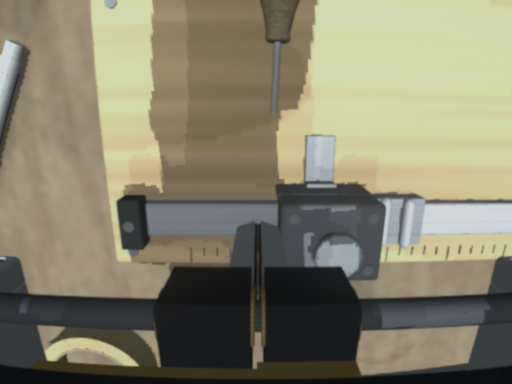

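Stop mid is at y ≈ -0.074 (picture (328,232)) and its front edge reaches the plate at (383,222); about 50 mm remain, with the rib starting at about 35 mm.

Request:
play_rows(steps=[[0, [0, 0.005, 0], 0], [0, [0, 0.01, 0], 0], [0, [0, 0.015, 0], 0], [0, [0, 0.019, 0], 0], [0, [0, 0.023, 0], 0], [0, [0, 0.026, 0], 0]])

```text
time: 6.23
tcp_pos: [0.53, -0.0901, 0.0491]
orientation: [[-0.998, 0.069, -0.0], [0.069, 0.998, 0.0], [0.0, 0.0, -1.0]]
ft_force: [-0.2, -1.2, -0.1]
width: 0.0004
grasp_force: 0.6
```

Request:
play_rows(steps=[[0, [0, 0.0015, 0], 0], [0, [0, 0.003, 0], 0]])

```text
time: 6.4
tcp_pos: [0.5302, -0.0876, 0.0492]
orientation: [[-0.998, 0.07, -0.0], [0.07, 0.998, -0.0], [0.0, -0.0, -1.0]]
ft_force: [0.1, -1.9, 0.0]
width: 0.0006
grasp_force: 0.5
```

Request:
play_rows(steps=[[0, [0, 0.0015, 0], 0], [0, [0, 0.003, 0], 0]])

```text
time: 6.57
tcp_pos: [0.5303, -0.085, 0.0491]
orientation: [[-0.998, 0.07, -0.0], [0.07, 0.998, -0.0], [0.0, -0.0, -1.0]]
ft_force: [-0.8, -0.4, -0.0]
width: 0.0002
grasp_force: 0.5
```

Request:
play_rows(steps=[[0, [0, 0.0015, 0], 0], [0, [0, 0.003, 0], 0]])

```text
time: 6.73
tcp_pos: [0.5306, -0.082, 0.0492]
orientation: [[-0.998, 0.07, -0.0], [0.07, 0.998, -0.0], [0.0, -0.0, -1.0]]
ft_force: [-0.1, -0.6, 0.7]
width: 0.0004
grasp_force: 0.5
```

Request:
play_rows(steps=[[0, [0, 0.001, 0], 0], [0, [0, 0.002, 0], 0]])

```text
time: 6.9
tcp_pos: [0.5307, -0.0799, 0.0492]
orientation: [[-0.998, 0.07, -0.0], [0.07, 0.998, 0.0], [0.0, 0.0, -1.0]]
ft_force: [-0.8, -1.0, -0.4]
width: 0.0004
grasp_force: 0.5
```

Request:
play_rows(steps=[[0, [0, 0.001, 0], 0], [0, [0, 0.002, 0], 0]])

```text
time: 7.07
tcp_pos: [0.5309, -0.0779, 0.0492]
orientation: [[-0.998, 0.07, -0.0], [0.07, 0.998, 0.0], [0.0, -0.0, -1.0]]
ft_force: [-0.0, -0.9, 0.1]
width: 0.0003
grasp_force: 0.7
```

Request:
play_rows(steps=[[0, [0, 0.001, 0], 0], [0, [0, 0.002, 0], 0]])

```text
time: 7.23
tcp_pos: [0.5309, -0.0772, 0.0492]
orientation: [[-0.997, 0.071, -0.0], [0.071, 0.997, -0.001], [0.0, -0.001, -1.0]]
ft_force: [-0.9, -6.1, 0.6]
width: 0.0003
grasp_force: 2.9
```

Request:
play_rows(steps=[[0, [0, 0.001, 0], 0], [0, [0, 0.002, 0], 0]])

```text
time: 7.4
tcp_pos: [0.531, -0.0759, 0.0492]
orientation: [[-0.997, 0.072, -0.0], [0.072, 0.997, -0.002], [0.0, -0.002, -1.0]]
ft_force: [-0.3, -4.3, 0.6]
width: 0.0005
grasp_force: 2.5
```

Request:
play_rows(steps=[[0, [0, 0.001, 0], 0], [0, [0, 0.002, 0], 0]])

```text
time: 7.57
tcp_pos: [0.5312, -0.0726, 0.0492]
orientation: [[-0.997, 0.071, -0.0], [0.071, 0.997, -0.001], [0.0, -0.001, -1.0]]
ft_force: [-0.6, -3.3, 1.3]
width: 0.0002
grasp_force: 1.3
```

Request:
play_rows(steps=[[0, [0, 0.001, 0], 0], [0, [0, 0.002, 0], 0]])

```text
time: 7.73
tcp_pos: [0.5315, -0.069, 0.0492]
orientation: [[-0.998, 0.07, 0.0], [0.07, 0.998, 0.001], [0.0, 0.001, -1.0]]
ft_force: [-0.3, -0.8, 0.3]
width: 0.0003
grasp_force: 0.2
```

Request:
play_rows(steps=[[0, [0, 0.001, 0], 0], [0, [0, 0.001, 0], 0]])

```text
time: 7.9
tcp_pos: [0.5317, -0.0675, 0.0491]
orientation: [[-0.998, 0.069, 0.0], [0.069, 0.998, 0.001], [-0.0, 0.001, -1.0]]
ft_force: [0.4, -0.2, -0.3]
width: 0.0004
grasp_force: 0.0
```

Request:
play_rows(steps=[[0, [0, 0.001, 0], 0], [0, [0, 0.001, 0], 0]])

```text
time: 8.07
tcp_pos: [0.5317, -0.0672, 0.0491]
orientation: [[-0.998, 0.069, 0.0], [0.069, 0.998, 0.001], [-0.0, 0.001, -1.0]]
ft_force: [-0.0, 0.4, -0.2]
width: 0.0003
grasp_force: 0.0
```

Run:
```python
from h import *
np.set_printoptions(precision=4,suppress=True)
s=ctrl.state();print(s["tcp_pos"],s["ft_force"],s["time"])
save("wrist","w4")
for c in ["wrist","top","side"]:
  if c!="wrist": ctrl.grab_frame(c)
  for t in ["carriage_mid","push_face","notch","pin_top"]:
    for r in ctrl.spot_point(c,t)[:1]: P=w(c,r["position"]);print(c,t,round(r["score"],2),P,proj(c,P))
```

```text
[ 0.5317 -0.0672  0.0491] [-0.0304  0.3784 -0.1994] 8.0667
wrist carriage_mid 0.75 [ 0.5327 -0.0294  0.0548] [321.8308 234.7315]
wrist push_face 0.73 [ 0.5338 -0.0515  0.0512] [285.0697 236.564 ]
wrist pin_top 0.61 [ 0.5337 -0.023   0.0851] [346.5038 258.2453]
top carriage_mid 0.8 [ 0.5308 -0.024   0.0547] [321.6176 195.0385]
top push_face 0.56 [ 0.535  -0.0531  0.055 ] [333.268  192.9743]
top notch 0.57 [ 0.5318 -0.0214  0.0851] [322.3712 193.4608]
top pin_top 0.72 [0.4246 0.1113 0.0102] [268.0511 239.6965]
side carriage_mid 0.72 [0.4335 0.2563 0.0005] [221.7985 185.2078]
side push_face 0.64 [ 0.5327 -0.048   0.0499] [301.4889 238.0512]
side notch 0.6 [ 0.4348  0.2569 -0.0001] [222.2298 185.2068]
side pin_top 0.55 [ 0.5318 -0.018   0.0802] [296.3941 216.649 ]
```

View pics/w4.png

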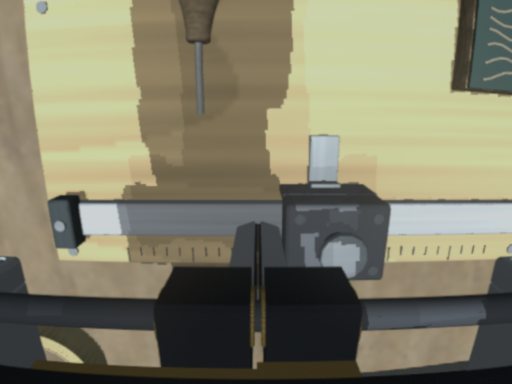

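Wrist view: plate fully covered by the stop (333,232), a small gap has opened to the fingertips, and the push force dropped to zero: it clicked in. Back off, raise, and go above the pin.

Request:
play_rows(steps=[[0, [0, -0.006, 0], 0], [0, [0, -0.006, 0], 0], [0, [0, -0.006, -0.03], 0], [0, [0, -0.006, -0.06], 0], [0, [0, -0.006, -0.06], 0], [0, [0.002, 0.02, -0.06], 0], [0, [0.002, 0.045, -0.06], 0], [0, [0.002, 0.045, -0.06], 0]])

```text
time: 9.48
tcp_pos: [0.5331, -0.0173, 0.1092]
orientation: [[-0.998, 0.064, 0.001], [0.064, 0.998, 0.004], [-0.0, 0.004, -1.0]]
ft_force: [0.4, 0.8, 1.4]
width: 0.0005
grasp_force: 0.0
```

Run:
```python
from h import *
np.set_printoptions(precision=4,suppress=True)
s=ctrl.state();print(s["tcp_pos"],s["ft_force"],s["time"],rel([.5328,-.0215,.086]))
save("wrist","w5")
for c in ["wrist","top","side"]:
  if c!="wrist": ctrl.grab_frame(c)
  for t in ["carriage_mid","pin_top"]:
    for r in ctrl.spot_point(c,t)[:1]: P=w(c,r["position"]);print(c,t,round(r["score"],2),P,proj(c,P))
save("side","s5")
```

```text
[ 0.5331 -0.0173  0.1092] [0.4006 0.8344 1.356 ] 9.4833 [ 0.0001 -0.0043  0.0231]
wrist carriage_mid 0.73 [ 0.5342 -0.0333  0.0545] [244.3028 210.1864]
wrist pin_top 0.91 [ 0.5335 -0.0277  0.0836] [252.4546 221.6729]
top carriage_mid 0.67 [ 0.5309 -0.0247  0.0549] [321.9118 194.9983]
side carriage_mid 0.69 [ 0.5361 -0.0201  0.0545] [298.1046 227.1006]
side pin_top 0.44 [ 0.532  -0.0221  0.0828] [297.3197 216.8008]
```

View pics/s5.png

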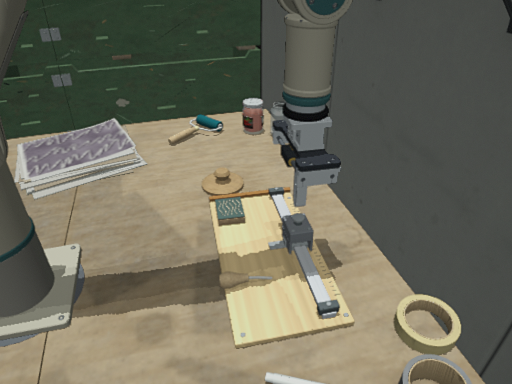

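Side view: the stop covers the plate, its pin is at (297,217) and the fingers hang above it at (300,200). Settle, then lower.

Request:
play_rows(steps=[[0, [0, 0, 0.01], 0], [0, [0, 0, 0.017], 0], [0, [0, 0, 0.022], 0], [0, [0, 0, 0.022], 0]])

```text
time: 10.32
tcp_pos: [0.5316, -0.0229, 0.0855]
orientation: [[-0.998, 0.07, -0.003], [0.07, 0.998, 0.0], [0.003, -0.0, -1.0]]
ft_force: [-0.5, -0.2, 0.4]
width: 0.0007
grasp_force: 0.0
```

Request:
play_rows(steps=[[0, [-0.001, 0, 0.002], 0], [0, [-0.001, 0, 0.004], 0], [0, [-0.001, 0, 0.006], 0], [0, [-0.001, 0, 0.008], 0]])

```text
time: 10.65
tcp_pos: [0.5341, -0.023, 0.0794]
orientation: [[-0.998, 0.07, 0.001], [0.07, 0.998, 0.0], [-0.001, 0.0, -1.0]]
ft_force: [-0.5, -0.2, 5.0]
width: 0.0004
grasp_force: 2.0
```

Request:
play_rows(steps=[[0, [0, 0, 0.0015], 0], [0, [0, 0, 0.003], 0], [0, [0, 0, 0.004], 0]])

```text
time: 10.9
tcp_pos: [0.5341, -0.023, 0.0753]
orientation: [[-0.998, 0.07, 0.001], [0.07, 0.998, 0.0], [-0.001, 0.0, -1.0]]
ft_force: [0.6, -0.7, 3.8]
width: 0.0001
grasp_force: 1.9
```

Request:
play_rows(steps=[[0, [0, 0, 0.001], 0], [0, [0, 0, 0.002], 0], [0, [0, 0, 0.003], 0]])

```text
time: 11.15
tcp_pos: [0.5342, -0.023, 0.073]
orientation: [[-0.998, 0.07, 0.001], [0.07, 0.998, 0.0], [-0.001, 0.0, -1.0]]
ft_force: [-3.6, 0.2, 22.1]
width: 0.0003
grasp_force: 10.8
```

Request:
play_rows(steps=[[0, [0, 0, 0.001], 0], [0, [0, 0, 0.001], 0]])

```text
time: 11.32
tcp_pos: [0.5342, -0.023, 0.073]
orientation: [[-0.998, 0.07, 0.001], [0.07, 0.998, 0.0], [-0.001, 0.0, -1.0]]
ft_force: [-3.4, -0.1, 20.7]
width: 0.0005
grasp_force: 10.2
```

Hard stop reached at z = 0.073 with 20 N. Lift straight up and check.

Request:
play_rows(steps=[[0, [0, 0, -0.01], 0], [0, [0, 0, -0.03], 0], [0, [0, 0, -0.06], 0], [0, [0, 0, -0.09], 0], [0, [0, 0, -0.09], 0], [0, [0.0, -0.05, -0.09], 0], [0, [0.0, -0.05, -0.09], 0], [0, [0.0, -0.05, -0.09], 0]])

```text
time: 11.98
tcp_pos: [0.5292, -0.0768, 0.1606]
orientation: [[-0.997, 0.076, -0.001], [0.076, 0.997, -0.002], [0.001, -0.002, -1.0]]
ft_force: [-0.3, -0.3, -0.7]
width: 0.0006
grasp_force: 0.0
```

Run:
```python
from h import *
np.set_printoptions(precision=4,suppress=True)
s=ctrl.state();print(s["tcp_pos"],s["ft_force"],s["time"])
save("wrist","w6");save("side","s6")
for c in ["wrist","side"]:
  for t in ["carriage_mid","pin_top","lino_block","gouge","baren"]:
    for r in ctrl.spot_point(c,t)[:1]: P=w(c,r["position"]);print(c,t,round(r["score"],2),P,proj(c,P))
a=cv2.imread("pics/s6.png")[170:330,190:350];b=cv2.imread("pics/w6.png")
cv2.imwrite("pics/v6.png",np.hstack([cv2.resize(a,(384,384),interpolation=cv2.INTER_CUBIC),b[:, 100:500]]))
```

```text
[ 0.5292 -0.0768  0.1606] [-0.2903 -0.2795 -0.6595] 11.9833
wrist pin_top 0.84 [ 0.5322 -0.0171  0.0738] [318.8788 194.8212]
wrist lino_block 0.89 [0.4252 0.1154 0.0128] [432.0492  70.419 ]
wrist gouge 0.97 [ 0.4086 -0.093   0.0137] [227.8352  63.8829]
side carriage_mid 0.83 [ 0.5345 -0.0175  0.0551] [296.8906 226.2224]
side pin_top 0.45 [ 0.532  -0.0196  0.0754] [296.6857 219.0341]
side lino_block 0.92 [0.4252 0.1137 0.0142] [230.1258 213.5486]
side gouge 0.59 [ 0.4138 -0.0956  0.0151] [248.6513 281.347 ]
side baren 0.84 [0.4368 0.2577 0.0018] [222.8866 184.3221]
```

View pics/v6.png

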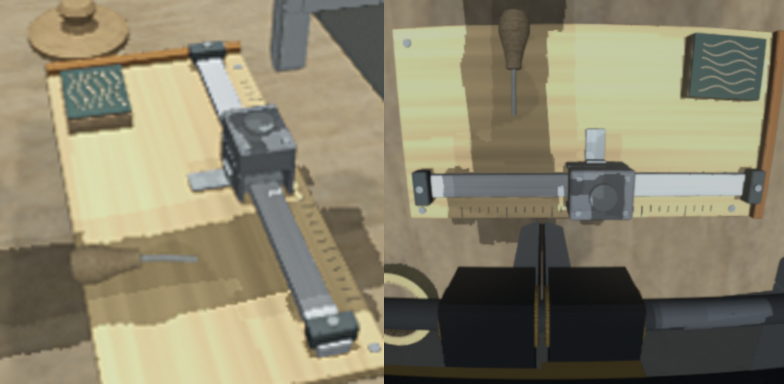

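The pin head sits low on the stop: in the side crop at (262,122) and in the wrist crop at (602,197). The stop covers the plate, the gouge, lino block and disc are where they were, and the arm touches nothing.

```bash
python3 -c "
from workcell import ctrl
print(ctrl.close_job())"
```

```text
the job is handed in; nothing more can be done
None
```

I pushed the stop until it clicked into the notch, then pressed the lock pin down to its hard stop (tip at z = 0.073), left the loose items where they were, and handed the job in at about 12 s; no verdict came back.

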